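# Reset the carving board's ratchet and prop it at the second notch

## Task

The tilting carving board is propped too steep for slicing: set it in its second notch up from flat and let go. Its ratchet only lets go at the very top, so raise the board by its handle past the top notch until you feel it come up against its stop (never force it), lower it all the way flat, then raise it to the second notch and leave it resting there. Leave the other things on the counter where they are.

Things in the scene. Friction and masses are not known exactly. Their poses are not given: they have to be found in the camera images.
- stand: Steel stand of a tilting carving board: fixed base plate 290 mm (its x) by 275 mm (its y), 12 mm thick. Origin on the table, about the base's middle. Its x axis points from the hinged (low) edge of the board to the edge with the handle; y is the hinge's direction; z up. Turned up to 0.35 rad.
- hinge_axis (a point): Point on the hinge axis, mid-width of the board, 70 mm above the table. The axis runs along the stand's y. The board (185 x 182 x 16 mm, 0.5 to 1.1 kg with its frame) reaches from 10 to 195 mm from the axis. The damped hinge lets a freed board sink at up to 2 rad/s; lifting takes 3 to 8 N at the handle.
- handle (a point): Middle of the bail handle: a round steel bar 14 mm thick, 130 mm long, parallel to the hinge axis 245 mm from it, 43 mm clear of the board's free edge. At tilt a it is 245*cos(a) mm from the hinge along the stand's x and 245*sin(a) mm above it. Pinch it from above, one finger on its hinge side, one on its far side; it can turn in the grip as the board swings.
- carving_board (a joint): Tilt of the board, rad: 0 = flat on its rests, growing as the handle edge is raised. Four notches hold it at about 0.215, 0.425, 0.635 and 0.845 (12, 24, 36, 48 degrees). It starts in the third or the fourth. Each catches only once the board has been raised some 2 to 3 degrees above it.
- pawl_pivot (a point): Pivot of the ratchet's pawl, on the stand at the board's left (+y) side, 188 mm above the table, over a toothed quadrant that swings with the board. The pawl clicks over each tooth as the board rises and keeps it from sinking. Raised faster than about 1 rad/s (0.25 m/s at the handle) a tooth may throw it out. Thrown out, it is thrown in again only in the last 3 degrees before flat.
- stop_block (a point): Fixed rubber block beside the quadrant's top. A trip dog, clamped on the quadrant at a place that differs and is not given, meets it at a tilt between 1.07 and 1.38 rad: unyielding, so feel for it. Only in the last 2 degrees before that does the dog throw the pawl out (allow it 0.3 s), so that the board can be lowered flat; short of it the board comes back into the top notch.
- squeeze_bottle_mid (a point): Bystander, not to be disturbed: a plain red squeeze bottle, 64 mm across, 190 mm tall, standing to the right (-y) of the stand; this point is its middle.
- sauce_bottle_mid (a point): Bystander, not to be disturbed: an amber sauce bottle, 48 mm across, 170 mm tall, standing to the left (+y) of the stand; this point is its middle.
- spice_jar_mid (a point): Bystander, not to be disturbed: a small jar, 56 mm across, 100 mm tall, standing to the left (+y) of the stand; this point is its middle.
- knife_mid (a point): Bystander, not to be disturbed: a kitchen knife, 235 mm long, 18 mm high, lying along the right (-y) side of the stand; this point is its middle.
- foil_tray_mid (a point): Bystander, not to be disturbed: an open aluminium tray, 160 x 220 x 50 mm; this point is its middle.
- jug_mid (a point): Bystander, not to be disturbed: a blue plastic jug, 124 mm across, 200 mm tall, standing far left; this point is its middle.

How it is judged (in metres and radians):
On the way, in this order (a step that is already met when the one before it is completed fails the run):
1. the board is raised past its top notch (value of joint carving_board above 0.98 rad), for 0.1 s.
2. the board is lowered flat (value of joint carving_board below 0.05 rad), for 0.1 s.
At the end, for the whole second after the job is handed in: The board rests still in its second notch (tilt 0.375 to 0.475 rad), held by the ratchet alone with the robot clear of it (value of joint carving_board between 0.375 and 0.475 rad and velocity of joint carving_board between -0.03 and 0.03 rad/s); the robot touches nothing.
It fails at once if the board is forced hard against its stand (over 90 N at the ratchet's stop, about 40 N at the handle) (contact force between carving_board and stand above 90 N).
It fails at once if a bystander is shifted by more than 40 mm (distance of any of squeeze_bottle_mid, sauce_bottle_mid, spice_jar_mid, knife_mid, foil_tray_mid, jug_mid from where it was at the start of the episode above 0.04 m).
It also fails if it takes over 56 s, if anything falls off the work surface, if the arm or the gripper's body presses on something with over 40 N, if the wrist force passes 120 N, or if a joint passes its speed limit or range.

## Robot

A 6-joint arm with a two-finger parallel gripper is mounted at the origin on the work surface. World frame = base frame: x ahead of the robot, y to its left, z up, the work surface at z = 0. Lengths are in mm, angles in rad, forces in N, time in s.
With the tool pointing down it reaches from about 400 to 925 mm from the base axis. Payload 12.5 kg.
Tool frame: the origin (TCP) lies at the very end of the fingers, on their centre line; the grasp point (between the pads) lies 19 mm behind it; z points along the fingers, x is the direction in which the jaws open and shut, and the axes are right-handed (so a half turn about z gives the same grasp; the last joint's range is limited). The gripper opens to 95 mm and grips with 3 to 60 N. Pads are 20 mm wide; open, the fingers measure 119 mm over their backs; the gripper's body (75 mm by 180 mm) begins 59 mm behind the grasp point.
Start: joints at [1.084, 0.491, 1.559, -0, 1.092, -0.106], TCP at [232.275, 580.255, 214.661] pointing down, gripper open.
Joint ranges: [-3.1, 3.1], [-0.84, 2.19], [0.05, 2.79], [-1.13, 4.28], [0.06, 2.93], [-2.69, 2.69]. Speed limits (rad/s): [2.22, 2.22, 2.79, 3.14, 3.14, 3.14].

## Interface

Orientations are given as [roll, pitch, yaw] about the fixed x, y, z axes, in that order (R = Rz(yaw) Ry(pitch) Rx(roll)).
In Python, from cell import env gives the robot as it stands.
- The arm moves only by the tool arm_command, never from a script. Its argument "motion" is one flat list of numbers, 7 for each row, row after row: the opening, from -1 (shut) to 1 (fully open), then the shift along the tool's x, y, z in mm, then the turn, a rotation vector about the tool's x, y, z in degrees. In form: [fingers, dx, dy, dz, rx, ry, rz, fingers, dx, dy, dz, rx, ry, rz, ...]. A call has 1 to 20 rows; each row is the pose to reach, as a shift and turn from the pose commanded when the call began, along the tool's axes at that moment; what a row does not reach only later rows make up. A row lasts 1/10 s, in which the tool goes at most 50 mm and 8.59 degrees, less where a joint would pass 70% of its speed; a pose out of reach is approached as far as the arm can. A call with a gripper value outside its range is refused whole. The fingers move at their own pace and stop on an object; the grip force is fixed at half the most. Time passes only in rows, so rows that repeat a pose let the fingers close. It gives the time, the measured TCP pose, the force and the opening at its end, in the units of the state.
- env.state(): the state, without advancing time (a new reading comes with each control period).
- env.read_camera(name): name is "side" or "top" or "wrist"; returns (picture, depth): 420x560x3 uint8, red, green, blue; 420x560 float32, mm along the optical axis (not along the pixel's ray), 0 where there is no reading.
- env.calibration(name): a dict with "fx", "fy", "cx", "cy" (pixels), "cam_to_world" (4x4, takes a point from camera to world coordinates). Camera axes: x right, y down, z forward; pixel columns grow to the right and rows downward; lengths in mm; the calibration is good to about 2 mm. A picture is of the moment at which its call begins: read the wrist's pose just before it. calibration takes no time and is no camera call; for the wrist camera it gives the pose at the moment of the call.
- env.job_done(): hands the job in, once; it reports no verdict.
Trained networks look in the newest picture that a camera, given by its name, has taken for a name from the list of things; names that differ only in an ending like _2 or _b are one class to them, and where a whole thing is asked for, a point or a joint stands for the part that bears it (a point fixed in the world has none). Each returns a list of dicts, best first, with "confidence" (0 to 1); they miss things now and then, are a little off and sometimes report something else, mostly with a low value. They report only what shows in the picture. A call takes as long as a camera call.
- env.recognise(camera, label): "location" ([column, row] in pixels, amid what is visible of it).
- env.silhouettes(camera, label): "region" (420x560 bool, what is visible of it) and "location" ([column, row] in pixels, amid what is visible of it).
- env.spot_point(camera, label): "location" ([column, row] in pixels: a listed point, or the origin of a listed thing).
The state is a dict: "t": time; "joints": joint angles; "qvel": joint speeds; "tau": joint torques, N m; "eef_pos": TCP position; "tcp_rot": TCP orientation; "ft_force": force on the tool from outside, world axes, zero at the start; "moment": the same for the moment, N m; "opening": opening from 0.0 (shut) to 1.0 (fully open).
Only numpy, scipy, OpenCV 4.12 (cv2) and the standard library are available. Lean on these libraries where they do the work, as an engineer would, in place of code of your own. Each camera call takes 0.05 s, during which the arm holds its last target.

## Working session

There is one attempt and no reset: what is moved stays moved. The work goes in short steps, Python scripts to look and compute and a tool call to move; the robot and the scene stay as the last step left them, time stands still between calls to the robot, and variables do not carry over. Pictures are saved under pics/ and viewed, and the job is handed in when it is done.

Besides the shell and the picture viewer there is one more tool, called by a JSON object that holds its "op" and its "data", one argument or row to a line. arm_command: Moves the arm, as the interface text tells. Its arguments: {"type":"object","properties":{"motion":{"type":"array","items":{"type":"number"}}},"required":["motion"]}

```bash
mkdir -p pics
cat > h.py <<'E'
import numpy as np, cv2
from cell import env
def p3(cal,u,v,d):
    c=np.array([(u-cal['cx'])/cal['fx']*d,(v-cal['cy'])/cal['fy']*d,d,1.0])
    return (np.array(cal['cam_to_world'])@c)[:3]
def med(dep,u,v,r=2):
    u,v=int(round(u)),int(round(v)); w=dep[max(0,v-r):v+r+1,max(0,u-r):u+r+1]; w=w[w>0]
    return float(np.median(w)) if len(w) else 0
def ray(cal,u,v):
    M=np.array(cal['cam_to_world']); d=M[:3,:3]@np.array([(u-cal['cx'])/cal['fx'],(v-cal['cy'])/cal['fy'],1]); return M[:3,3],d
def save(n,p): cv2.imwrite('pics/'+n,cv2.cvtColor(p,cv2.COLOR_RGB2BGR))
E
python3 - <<'E'
from h import *
s=env.state();print({k:np.round(v,3) for k,v in s.items()})
for c in ['top','side']:
    p,d=env.read_camera(c);save(c+'0.png',p);cal=env.calibration(c)
    np.savez(c+'0.npz',p=p,d=d)
    print(c,np.round(cal['cam_to_world'],3).tolist(),cal['fx'])
    for l in ['stand','hinge_axis','handle','pawl_pivot','stop_block','squeeze_bottle_mid','sauce_bottle_mid','spice_jar_mid','knife_mid','foil_tray_mid','jug_mid']:
        r=env.spot_point(c,l)
        for q in r[:2]:
            u,v=q['location'];dd=med(d,u,v);print(l,round(q['confidence'],2),np.round([u,v]),np.round(p3(cal,u,v,dd)) if dd else None)
E
```

```text
{'t': np.float64(0.0), 'joints': array([ 1.084,  0.492,  1.559,  0.   ,  1.092, -0.106]), 'qvel': array([-0.   , -0.001, -0.   ,  0.   ,  0.   , -0.001]), 'tau': array([ 2.0000e-03, -6.1265e+01, -2.5818e+01,  6.9000e-02,  4.8000e-02,
       -0.0000e+00]), 'eef_pos': array([232.161, 580.014, 214.026]), 'tcp_rot': array([-3.141e+00,  1.000e-03,  1.190e+00]), 'ft_force': array([-0.229,  0.551, -0.52 ]), 'moment': array([-0.039, -0.019,  0.01 ]), 'opening': np.float64(1.003)}
top [[-0.019, -0.99, 0.136, 310.939], [-1.0, 0.019, 0.0, -49.347], [-0.003, -0.136, -0.991, 1550.153], [0.0, 0.0, 0.0, 1.0]] 464.4147631969208
stand 0.58 [291. 200.] [538. -95. 156.]
hinge_axis 0.57 [281. 233.] [446. -62.  85.]
handle 0.57 [292. 167.] [ 675. -107.   18.]
pawl_pivot 0.87 [245. 200.] [530.  41. 227.]
stop_block 0.97 [236. 230.] [449.  72. 178.]
squeeze_bottle_mid 0.9 [346. 245.] [ 397. -252.  189.]
sauce_bottle_mid 0.52 [227. 151.] [705. 102. 127.]
spice_jar_mid 0.65 [207. 200.] [552. 169.  99.]
spice_jar_mid 0.29 [281. 236.] [435. -63.  75.]
knife_mid 0.97 [341. 198.] [ 565. -269.    9.]
knife_mid 0.
[... 273 characters left out ...]
38
stand 0.79 [296. 234.] [563. -93.  10.]
stand 0.66 [290. 113.] [651. 383. 137.]
hinge_axis 0.84 [257. 222.] [438. -61.  71.]
handle 0.97 [324. 197.] [ 634. -122.  218.]
handle 0.57 [322. 172.] [700.  88. 104.]
pawl_pivot 0.76 [279. 172.] [531.  33. 193.]
stop_block 0.6 [255. 174.] [458.  64. 168.]
squeeze_bottle_mid 0.63 [256. 272.] [ 392. -284.  130.]
sauce_bottle_mid 0.65 [319. 172.] [692.  97.  94.]
sauce_bottle_mid 0.42 [252. 272.] [ 382. -279.  127.]
spice_jar_mid 0.62 [324. 197.] [ 634. -122.  218.]
spice_jar_mid 0.47 [276. 169.] [525.  58. 183.]
knife_mid 0.8 [310. 280.] [ 564. -273.    7.]
foil_tray_mid 0.71 [337. 348.] [ 582. -503.    3.]
jug_mid 0.71 [288. 113.] [647. 385. 139.]
```

Run:
```python
from h import *
for c,(x0,x1,y0,y1) in {'top':(180,380,100,280),'side':(200,400,120,320)}.items():
    p=np.load(c+'0.npz')['p'][y0:y1,x0:x1]; save(c+'z.png',cv2.resize(p,None,fx=3,fy=3,interpolation=2))
```

```text
(no output)
```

View pics/topz.png

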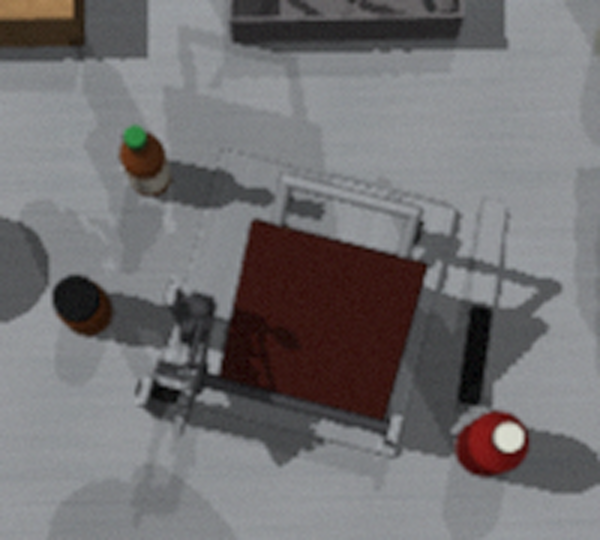

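View pics/sidez.png

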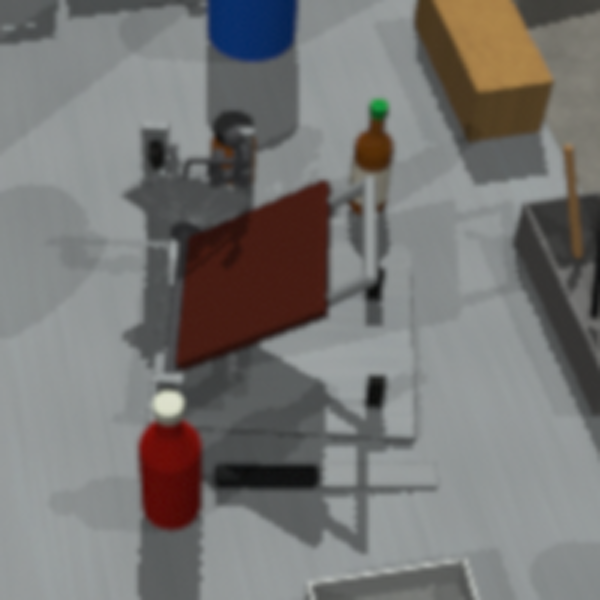

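View pics/side0.png

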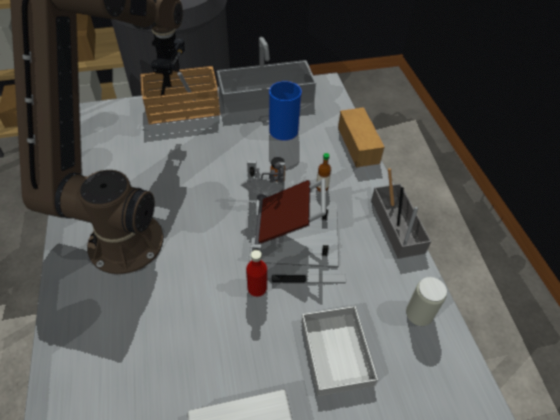

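The top view shows the board tilted. The handle bar runs from about (276,160) to (319,171) px in the full image, and the quadrant and pawl are at about (245,202). Next I fit the board plane and the bar from depth.

Run:
```python
from h import *
P=[]
for c in ['top','side']:
    z=np.load(c+'0.npz');p=z['p'].astype(int);d=z['d'];cal=env.calibration(c)
    m=(p[...,0]>50)&(p[...,0]>2.0*p[...,1])&(p[...,0]<110)&(d>0)
    m=m.astype(np.uint8); n,lab,st,ce=cv2.connectedComponentsWithStats(m)
    i=1+np.argmax(st[1:,4]); m=cv2.erode((lab==i).astype(np.uint8),np.ones((3,3)))
    v,u=np.nonzero(m); X=np.array([p3(cal,a,b,d[b,a]) for a,b in zip(u,v)])
    c0=np.median(X,0); 
    for _ in range(5):
        w=X-c0; n_=np.linalg.svd(w,full_matrices=False)[2][2]; r=w@n_; X=X[abs(r)<8]; c0=X.mean(0)
    n_*=np.sign(n_[2]); print(c,len(X),c0.round(1),n_.round(3),'tilt',np.arccos(n_[2]).round(3),'yaw',np.arctan2(-n_[1],-n_[0]).round(3)); P.append((c0,n_))
    # box corners
    full=(lab==i).astype(np.uint8); cn=max(cv2.findContours(full,0,2)[0],key=cv2.contourArea)
    ap=cv2.boxPoints(cv2.minAreaRect(cn)) if c=='top' else cv2.approxPolyDP(cn,6,True)[:,0]
    for q in ap:
        o,dr=ray(cal,*q); t=(n_@(c0-o))/(n_@dr); print('corner',np.round(q),(o+t*dr).round(0))
```

```text
top 1468 [525.  -91.6 146.6] [-0.567  0.162  0.808] tilt 0.631 yaw -0.278
corner [251. 224.] [475.  31.  87.]
corner [264. 173.] [614. -16. 194.]
corner [321. 188.] [ 566. -183.  194.]
corner [307. 239.] [ 425. -146.   87.]
side 1507 [521.3 -95.4 141.9] [-0.566  0.163  0.808] tilt 0.629 yaw -0.28
corner [307 181] [610. -21. 189.]
corner [283 191] [538.   1. 134.]
corner [275 209] [498. -56. 118.]
corner [276 198] [512. -11. 118.]
corner [262 208] [463. -17.  85.]
corner [260 240] [ 431. -147.   89.]
corner [307 223] [ 566. -187.  192.]
```

{"op": "arm_command", "data": {
  "motion": [0, 0, 0, -100, 0, 0, 0, 0, 0, 0, -100, 0, 0, 0, 0, -497, 630, -180, 0, 0, 84.2, 0, -497, 630, -180, 0, 0, 84.2, 0, -497, 630, -180, 0, 0, 84.2, 0, -497, 630, -180, 0, 0, 84.2, 0, -497, 630, -180, 0, 0, 84.2, 0, -497, 630, -180, 0, 0, 84.2, 0, -497, 630, -180, 0, 0, 84.2, 0, -497, 630, -180, 0, 0, 84.2, 0, -497, 630, -180, 0, 0, 84.2, 0, -497, 630, -180, 0, 0, 84.2, 0, -497, 630, -180, 0, 0, 84.2, 0, -497, 630, -180, 0, 0, 84.2, 0, -497, 630, -180, 0, 0, 84.2, 0, -497, 630, -116, 0, 0, 84.2, 0, -497, 630, -116, 0, 0, 84.2, 0, -497, 630, -116, 0, 0, 84.2, 0, -497, 630, -116, 0, 0, 84.2, 0, -497, 630, -116, 0, 0, 84.2]
}}

```text
t: 3.2
eef_pos: [632.6, -116.8, 329.1]
tcp_rot: [-3.141, 0.002, -0.282]
ft_force: [-1.1, 0.3, 0.6]
opening: 0.501
```

Run:
```python
from h import *
cal=env.calibration('wrist');s=env.state()
p,d=env.read_camera('wrist');save('w1.png',p);np.savez('w1.npz',p=p,d=d)
print(s['eef_pos'],s['tcp_rot'],np.round(cal['cam_to_world'],3).tolist(),cal['fx'],cal['cx'],cal['cy'])
r=env.spot_point('wrist','handle');print([(q['location'],q['confidence']) for q in r])
for l in r[:1]:
    u,v=l['location'];print(p3(cal,u,v,med(d,u,v)))
r=env.silhouettes('wrist','handle')
for q in r[:2]:
    v,u=np.nonzero(q['region']&(d>0));X=np.array([p3(cal,a,b,d[b,a]) for a,b in zip(u,v)]);print(q['confidence'],len(X),X.min(0),X.max(0),np.median(X,0))
    np.save('hx.npy',X)
```

```text
[ 632.6276001  -116.77159443  329.08123902] [-3.14146665e+00  2.29947374e-03 -2.81785577e-01] [[0.96, -0.267, -0.079, 653.114], [-0.279, -0.922, -0.268, -40.842], [-0.001, 0.28, -0.96, 500.697], [0.0, 0.0, 0.0, 1.0]] 314.12291396537114 282.0179166948408 213.97868078122733
[([282.4, 203.2], 0.59)]
[ 633.33132036 -108.88970385  222.50519399]
0.73 21316 [ 3.25475878e+02 -2.53948014e+02  2.34734663e-01] [656.95182217 110.94028909 335.23959612] [543.0850516  -67.00425833 162.88658247]
0.26 2365 [ 490.69695146 -486.01664792    0.57024424] [ 649.41446314 -398.13833154   53.43122795] [ 580.63096571 -404.48919738   17.94985858]
```

View pics/w1.png

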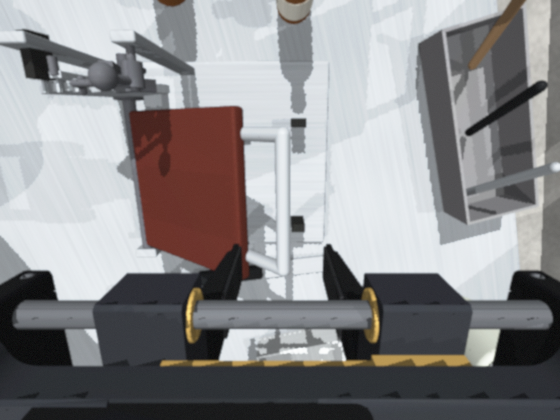

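The wrist view shows the bar vertical at column 283, rows 130 to 272, between the fingers. I'll fit its points.

Run:
```python
from h import *
z=np.load('w1.npz');d=z['d'];cal=env.calibration('wrist')
uu=np.array([np.cos(.28),-np.sin(.28)]);hh=np.array([np.sin(.28),np.cos(.28)])
for v in range(128,276,8):
    row=[p3(cal,u,v,d[v,u]) for u in range(268,300) if d[v,u]>0]
    X=np.array([x for x in row if 185<x[2]<245])
    if len(X)==0: continue
    r=(X[:,:2]-[442,-60])@uu; l=(X[:,:2]-[442,-60])@hh
    print(v,len(X),'r %.1f..%.1f mid %.1f l %.1f ztop %.1f'%(r.min(),r.max(),(r.min()+r.max())/2,l.mean(),np.percentile(X[:,2],90)))
s=env.state()['eef_pos']; print('tcp r,l',(s[:2]-[442,-60])@uu,(s[:2]-[442,-60])@hh)
```

```text
128 21 r 183.6..201.3 mid 192.4 l 74.6 ztop 223.4
136 23 r 183.6..203.0 mid 193.3 l 67.9 ztop 225.0
144 16 r 189.9..203.1 mid 196.5 l 61.2 ztop 225.7
152 15 r 189.8..203.2 mid 196.5 l 54.3 ztop 224.9
160 16 r 189.8..203.2 mid 196.5 l 47.4 ztop 225.7
168 15 r 190.7..203.3 mid 197.0 l 40.3 ztop 225.3
176 15 r 190.7..203.3 mid 197.0 l 33.3 ztop 225.9
184 15 r 190.6..203.4 mid 197.0 l 25.9 ztop 224.7
192 15 r 190.6..203.4 mid 197.0 l 18.6 ztop 225.4
200 15 r 190.5..203.5 mid 197.0 l 11.2 ztop 226.1
208 15 r 190.5..203.6 mid 197.0 l 3.6 ztop 226.1
216 15 r 190.5..203.6 mid 197.0 l -4.2 ztop 225.4
224 15 r 190.4..203.7 mid 197.1 l -12.0 ztop 225.4
232 15 r 190.4..203.8 mid 197.1 l -20.0 ztop 225.0
240 14 r 191.3..203.8 mid 197.6 l -28.0 ztop 224.9
248 14 r 191.3..203.9 mid 197.6 l -36.1 ztop 225.6
256 17 r 181.7..203.9 mid 192.8 l -46.0 ztop 225.4
264 23 r 182.0..204.0 mid 193.0 l -54.5 ztop 225.5
272 16 r 188.1..203.0 mid 195.6 l -61.8 ztop 225.3
tcp r,l 197.6252778875865 0.6145539601452196
```

{"op": "arm_command", "data": {
  "motion": [0, -0.5, 0, 50, 0, 0, 0, 0, -0.5, 0, 90, 0, 0, 0, 0, -0.5, 0, 115, 0, 0, 0, 0, -0.5, 0, 133, 0, 0, 0, 0, -0.5, 0, 133, 0, 0, 0, -0.6, -0.5, 0, 133, 0, 0, 0, -1, -0.5, 0, 133, 0, 0, 0, -1, -0.5, 0, 133, 0, 0, 0, -1, -0.5, 0, 133, 0, 0, 0]
}}

```text
t: 4.25
eef_pos: [632.1, -115.1, 198.5]
tcp_rot: [-3.141, -0.001, -0.28]
ft_force: [-0.2, 0.2, -0.9]
opening: 0.221
```

{"op": "arm_command", "data": {
  "motion": [-1, 0, 0, 0, 0, 0, 0, -1, 0, 0, 0, 0, 0, 0, -1, 0, 0, 0, 0, 0, 0]
}}

```text
t: 4.55
eef_pos: [633.1, -115.5, 198.4]
tcp_rot: [-3.141, -0.003, -0.28]
ft_force: [5.1, -0.1, 1.5]
opening: 0.143
```

```bash
cat > arc.py <<'E'
import numpy as np,sys
a0=float(sys.argv[1]); 
for a in np.arange(float(sys.argv[2]),float(sys.argv[3])+1e-6*1,float(sys.argv[4])) if float(sys.argv[4])>0 else np.arange(float(sys.argv[2]),float(sys.argv[3])-1e-6,float(sys.argv[4])):
    print('%.3f: %.1f,0,%.1f'%(a,245*(np.cos(a)-np.cos(a0)),-245*(np.sin(a)-np.sin(a0))))
E
python3 arc.py .635 .66 1.04 .03
```

```text
0.660: -3.7,0,-4.9
0.690: -8.3,0,-10.6
0.720: -13.1,0,-16.2
0.750: -18.0,0,-21.7
0.780: -23.1,0,-27.0
0.810: -28.3,0,-32.1
0.840: -33.7,0,-37.1
0.870: -39.3,0,-41.9
0.900: -44.9,0,-46.6
0.930: -50.8,0,-51.1
0.960: -56.7,0,-55.4
0.990: -62.8,0,-59.5
1.020: -69.0,0,-63.4
```

{"op": "arm_command", "data": {
  "motion": [-1, -3.7, 0, -4.9, 0, 0, 0, -1, -8.3, 0, -10.6, 0, 0, 0, -1, -13.1, 0, -16.2, 0, 0, 0, -1, -18, 0, -21.7, 0, 0, 0, -1, -23.1, 0, -27, 0, 0, 0, -1, -28.3, 0, -32.1, 0, 0, 0, -1, -33.7, 0, -37.1, 0, 0, 0]
}}

```text
t: 5.25
eef_pos: [601.5, -106.5, 236.2]
tcp_rot: [-3.141, -0.006, -0.28]
ft_force: [10.0, -2.3, 5.5]
opening: 0.141
```

{"op": "arm_command", "data": {
  "motion": [-1, -5.6, 0, -4.8, 0, 0, 0, -1, -11.2, 0, -9.5, 0, 0, 0, -1, -17.1, 0, -14, 0, 0, 0, -1, -23, 0, -18.3, 0, 0, 0, -1, -29.1, 0, -22.4, 0, 0, 0, -1, -35.3, 0, -26.3, 0, 0, 0, -1, -35.3, 0, -26.3, 0, 0, 0]
}}

```text
t: 5.95
eef_pos: [567.6, -96.9, 263.7]
tcp_rot: [3.141, -0.008, -0.28]
ft_force: [9.3, -3.9, 10.8]
opening: 0.138
```

```bash
python3 arc.py 1.02 1.03 1.39 .015
python3 - <<'E'
from h import *
s=env.state(); u=np.array([.961,-.277]);print((s['eef_pos'][:2]-[442,-60])@u, s['eef_pos'][2]+19-70,s['ft_force'])
E
```

```text
1.030: -2.1,0,-1.3
1.045: -5.3,0,-3.1
1.060: -8.5,0,-5.0
1.075: -11.7,0,-6.7
1.090: -14.9,0,-8.5
1.105: -18.2,0,-10.1
1.120: -21.5,0,-11.8
1.135: -24.8,0,-13.3
1.150: -28.1,0,-14.9
1.165: -31.5,0,-16.3
1.180: -34.9,0,-17.8
1.195: -38.3,0,-19.1
1.210: -41.7,0,-20.5
1.225: -45.2,0,-21.7
1.240: -48.6,0,-23.0
1.255: -52.1,0,-24.1
1.270: -55.6,0,-25.2
1.285: -59.2,0,-26.3
1.300: -62.7,0,-27.3
1.315: -66.2,0,-28.3
1.330: -69.8,0,-29.2
1.345: -73.4,0,-30.0
1.360: -77.0,0,-30.8
1.375: -80.6,0,-31.6
1.390: -84.2,0,-32.2
130.8943126741165 212.70852407439946 [ 9.2543453  -3.89710681 10.84875304]
```

{"op": "arm_command", "data": {
  "motion": [-1, -2, 0, -3, 0, 0, 0, -1, -4.3, 0, -5, 0, 0, 0, -1, -7.5, 0, -6.7, 0, 0, 0, -1, -7.5, 0, -6.7, 0, 0, 0]
}}

```text
t: 6.35
eef_pos: [559.5, -94.5, 269.0]
tcp_rot: [3.141, -0.004, -0.28]
ft_force: [5.1, -2.2, 4.9]
opening: 0.136
```

{"op": "arm_command", "data": {
  "motion": [-1, -2.2, 0, -1.2, 0, 0, 0, -1, -4.3, 0, -2.3, 0, 0, 0]
}}

```text
t: 6.55
eef_pos: [555.7, -93.5, 271.3]
tcp_rot: [3.141, -0.005, -0.28]
ft_force: [6.5, -3.3, 4.7]
opening: 0.138
```

{"op": "arm_command", "data": {
  "motion": [-1, -2.2, 0, -1.2, 0, 0, 0, -1, -4.4, 0, -2.3, 0, 0, 0]
}}

```text
t: 6.75
eef_pos: [551.5, -92.2, 273.6]
tcp_rot: [3.142, -0.005, -0.28]
ft_force: [6.2, -2.5, 4.6]
opening: 0.137
```

{"op": "arm_command", "data": {
  "motion": [-1, -2.2, 0, -1.1, 0, 0, 0, -1, -4.4, 0, -2.2, 0, 0, 0]
}}

```text
t: 6.95
eef_pos: [547.2, -91.0, 275.7]
tcp_rot: [3.141, -0.005, -0.28]
ft_force: [5.3, -2.3, 4.8]
opening: 0.137
```

{"op": "arm_command", "data": {
  "motion": [-1, -2.2, 0, -1.1, 0, 0, 0, -1, -4.4, 0, -2.1, 0, 0, 0]
}}

```text
t: 7.15
eef_pos: [542.8, -89.8, 277.8]
tcp_rot: [3.141, -0.004, -0.28]
ft_force: [4.9, -2.0, 4.9]
opening: 0.137
```

{"op": "arm_command", "data": {
  "motion": [-1, -2.2, 0, -1, 0, 0, 0, -1, -4.5, 0, -2, 0, 0, 0]
}}

```text
t: 7.35
eef_pos: [539.1, -88.7, 279.5]
tcp_rot: [3.142, -0.006, -0.28]
ft_force: [14.5, -5.3, -4.3]
opening: 0.143
```

Resistance rose from about 3 N to 16 N along the arc, so this is probably the stop. I'll add a small nudge and hold.

{"op": "arm_command", "data": {
  "motion": [-1, -1, 0, -0.4, 0, 0, 0, -1, -1, 0, -0.4, 0, 0, 0, -1, -1, 0, -0.4, 0, 0, 0]
}}

```text
t: 7.65
eef_pos: [539.0, -88.7, 279.6]
tcp_rot: [-3.142, -0.007, -0.28]
ft_force: [16.3, -3.9, -3.3]
opening: 0.139
```

{"op": "arm_command", "data": {
  "motion": [-1, -0.8, 0, -0.3, 0, 0, 0, -1, -0.8, 0, -0.3, 0, 0, 0, -1, -0.8, 0, -0.3, 0, 0, 0]
}}

```text
t: 7.95
eef_pos: [538.6, -88.6, 279.8]
tcp_rot: [-3.142, -0.008, -0.28]
ft_force: [18.3, -5.0, -5.9]
opening: 0.14
```

```bash
python3 - <<'E'
from h import *
s=env.state(); u=np.array([.961,-.277]);print((s['eef_pos'][:2]-[442,-60])@u, s['eef_pos'][2]+19-70,s['ft_force'])
E
python3 arc.py 1.155 1.12 0.78 -.04
```

```text
100.79544919071763 228.82423669412964 [18.32940054 -4.98885002 -5.88834589]
1.120: 7.8,0,3.6
1.080: 16.5,0,8.0
1.040: 25.1,0,12.8
1.000: 33.4,0,18.0
0.960: 41.6,0,23.4
0.920: 49.5,0,29.2
0.880: 57.1,0,35.3
0.840: 64.6,0,41.7
0.800: 71.7,0,48.4
```

{"op": "arm_command", "data": {
  "motion": [-1, 9.5, 0, 4.2, 0, 0, 0, -1, 18.5, 0, 8.8, 0, 0, 0, -1, 27, 0, 13.5, 0, 0, 0, -1, 35.4, 0, 18.6, 0, 0, 0, -1, 43.5, 0, 24, 0, 0, 0, -1, 51.4, 0, 29.9, 0, 0, 0, -1, 55, 0, 33, 0, 0, 0]
}}

```text
t: 8.65
eef_pos: [589.7, -103.0, 246.0]
tcp_rot: [-3.141, -0.002, -0.28]
ft_force: [4.8, -1.1, 5.8]
opening: 0.138
```

{"op": "arm_command", "data": {
  "motion": [-1, 4.7, 0, 3.8, 0, 0, 0, -1, 9.3, 0, 7.8, 0, 0, 0, -1, 13.8, 0, 11.9, 0, 0, 0, -1, 18, 0, 16, 0, 0, 0]
}}

```text
t: 9.05
eef_pos: [606.5, -107.8, 230.1]
tcp_rot: [-3.141, -0.001, -0.28]
ft_force: [6.2, -1.1, 3.7]
opening: 0.136
```

```bash
python3 arc.py .805 .77 0.40 -.04
```

```text
0.770: 6.1,0,6.1
0.730: 12.8,0,13.2
0.690: 19.1,0,20.7
0.650: 25.2,0,28.3
0.610: 31.0,0,36.3
0.570: 36.5,0,44.4
0.530: 41.6,0,52.7
0.490: 46.4,0,61.3
0.450: 50.8,0,70.0
0.410: 54.9,0,78.9
```

The board went past the top notch (0.845) with no resistance, so the pawl is out.

{"op": "arm_command", "data": {
  "motion": [-1, 6.1, 0, 6.1, 0, 0, 0, -1, 12.8, 0, 13.2, 0, 0, 0, -1, 19.1, 0, 20.7, 0, 0, 0, -1, 25.2, 0, 28.3, 0, 0, 0, -1, 31, 0, 36.3, 0, 0, 0, -1, 36.5, 0, 44.4, 0, 0, 0]
}}

```text
t: 9.65
eef_pos: [641.0, -117.5, 184.8]
tcp_rot: [-3.141, 0.001, -0.279]
ft_force: [3.8, 1.9, 1.4]
opening: 0.135
```

```bash
python3 arc.py .57 .53 0.0 -.04
```

```text
0.530: 5.1,0,8.4
0.490: 9.9,0,16.9
0.450: 14.3,0,25.6
0.410: 18.4,0,34.6
0.370: 22.2,0,43.6
0.330: 25.5,0,52.8
0.290: 28.5,0,62.2
0.250: 31.1,0,71.6
0.210: 33.4,0,81.1
0.170: 35.2,0,90.8
0.130: 36.7,0,100.4
0.090: 37.7,0,110.2
0.050: 38.4,0,120.0
0.010: 38.7,0,129.8
```

{"op": "arm_command", "data": {
  "motion": [-1, 5.1, 0, 8.4, 0, 0, 0, -1, 9.9, 0, 16.9, 0, 0, 0, -1, 14.3, 0, 25.6, 0, 0, 0, -1, 18.4, 0, 34.6, 0, 0, 0, -1, 22.2, 0, 43.6, 0, 0, 0, -1, 25.5, 0, 52.8, 0, 0, 0, -1, 28.5, 0, 62.2, 0, 0, 0, -1, 31.1, 0, 71.6, 0, 0, 0, -1, 33.4, 0, 81.1, 0, 0, 0, -1, 35.2, 0, 90.8, 0, 0, 0, -1, 36.7, 0, 100.4, 0, 0, 0, -1, 37.7, 0, 108, 0, 0, 0, -1, 37.7, 0, 110, 0, 0, 0]
}}

```text
t: 10.95
eef_pos: [677.3, -128.5, 74.9]
tcp_rot: [3.141, -0.0, -0.28]
ft_force: [2.8, -4.1, -2.6]
opening: 0.14
```

{"op": "arm_command", "data": {
  "motion": [-1, 0.4, 0, 6, 0, 0, 0, -1, 0.6, 0, 12, 0, 0, 0, -1, 0.8, 0, 16, 0, 0, 0, -1, 0.8, 0, 18, 0, 0, 0]
}}

```text
t: 11.35
eef_pos: [678.2, -128.8, 57.6]
tcp_rot: [3.141, -0.001, -0.28]
ft_force: [4.4, -5.3, -2.5]
opening: 0.139
```

{"op": "arm_command", "data": {
  "motion": [-1, 0, 0, 2, 0, 0, 0, -1, 0, 0, 3.5, 0, 0, 0, -1, 0, 0, 3.5, 0, 0, 0]
}}

```text
t: 11.65
eef_pos: [678.3, -128.8, 54.2]
tcp_rot: [3.141, -0.001, -0.28]
ft_force: [3.5, -5.0, -3.2]
opening: 0.14
```

{"op": "arm_command", "data": {
  "motion": [-1, 0, 0, 2, 0, 0, 0, -1, 0, 0, 3, 0, 0, 0, -1, 0, 0, 3, 0, 0, 0]
}}

```text
t: 11.95
eef_pos: [678.3, -128.8, 51.4]
tcp_rot: [3.141, -0.002, -0.28]
ft_force: [3.6, -4.3, -3.8]
opening: 0.137
```

{"op": "arm_command", "data": {
  "motion": [-1, 0, 0, 2, 0, 0, 0, -1, 0, 0, 3, 0, 0, 0, -1, 0, 0, 3, 0, 0, 0]
}}

```text
t: 12.25
eef_pos: [678.4, -128.8, 51.1]
tcp_rot: [3.141, -0.003, -0.279]
ft_force: [-4.7, -2.8, 18.2]
opening: 0.142
```

The support force came up to 18 N at TCP z = 51, so the board is flat. Now I raise it to about 0.51, just above the second notch.

```bash
python3 arc.py 0 .03 0.511 .04
```

```text
0.030: -0.1,0,-7.3
0.070: -0.6,0,-17.1
0.110: -1.5,0,-26.9
0.150: -2.8,0,-36.6
0.190: -4.4,0,-46.3
0.230: -6.5,0,-55.9
0.270: -8.9,0,-65.3
0.310: -11.7,0,-74.7
0.350: -14.9,0,-84.0
0.390: -18.4,0,-93.1
0.430: -22.3,0,-102.1
0.470: -26.6,0,-111.0
0.510: -31.2,0,-119.6
```

{"op": "arm_command", "data": {
  "motion": [-1, 0, 0, -3, 0, 0, 0, -1, 0, 0, -3, 0, 0, 0, -1, -0.1, 0, -9.8, 0, 0, 0, -1, -0.6, 0, -19.6, 0, 0, 0, -1, -1.5, 0, -29.4, 0, 0, 0, -1, -2.8, 0, -39.1, 0, 0, 0, -1, -4.4, 0, -48.8, 0, 0, 0, -1, -6.5, 0, -58.4, 0, 0, 0, -1, -8.9, 0, -67.8, 0, 0, 0, -1, -11.7, 0, -77.2, 0, 0, 0, -1, -14.9, 0, -86.5, 0, 0, 0, -1, -18.4, 0, -95.6, 0, 0, 0, -1, -22.3, 0, -104.6, 0, 0, 0, -1, -26.6, 0, -113.5, 0, 0, 0, -1, -31.2, 0, -122.1, 0, 0, 0, -1, -31.2, 0, -122.1, 0, 0, 0, -1, -31.2, 0, -122.1, 0, 0, 0]
}}

```text
t: 13.95
eef_pos: [649.6, -120.6, 171.8]
tcp_rot: [3.141, -0.006, -0.28]
ft_force: [8.0, -6.4, 1.0]
opening: 0.14
```

Run:
```python
from h import *
s=env.state(); u=np.array([.961,-.277]);print((s['eef_pos'][:2]-[442,-60])@u, s['eef_pos'][2]+19-70,s['ft_force'])
P,D=env.read_camera('side');cal=env.calibration('side');p=P.astype(int);save('s2.png',P[120:320,200:400])
m=((p[...,0]>50)&(p[...,0]>2.0*p[...,1])&(p[...,0]<110)&(D>0)).astype(np.uint8)
n,lab,st,ce=cv2.connectedComponentsWithStats(m);i=1+np.argmax(st[1:,4]);m=cv2.erode((lab==i).astype(np.uint8),np.ones((3,3)))
v,w=np.nonzero(m);X=np.array([p3(cal,a,b,D[b,a]) for a,b in zip(w,v)]);c0=np.median(X,0)
for _ in range(6):
    q=X-c0;nn=np.linalg.svd(q,full_matrices=False)[2][2];X=X[abs(q@nn)<8];c0=X.mean(0)
print(len(X),nn,np.arccos(abs(nn[2])))
```

```text
216.2519147735064 120.76002343555612 [ 7.9683079  -6.39839723  0.9856616 ]
1754 [-0.46102722  0.13228512  0.87747054] 0.5002336049158168
```

The camera shows tilt 0.50, above the second notch's catch point. I'll lower into the notch, feeling for support.

{"op": "arm_command", "data": {
  "motion": [-1, 2, 0, 4, 0, 0, 0, -1, 4, 0, 8, 0, 0, 0, -1, 5.8, 0, 12, 0, 0, 0, -1, 7.5, 0, 15.5, 0, 0, 0, -1, 7.5, 0, 15.5, 0, 0, 0]
}}

```text
t: 14.5
eef_pos: [657.1, -122.8, 155.7]
tcp_rot: [3.141, -0.006, -0.28]
ft_force: [9.4, -7.0, 0.5]
opening: 0.143
```

{"op": "arm_command", "data": {
  "motion": [-1, 0.9, 0, 2, 0, 0, 0, -1, 1.6, 0, 4, 0, 0, 0, -1, 1.6, 0, 4, 0, 0, 0]
}}

```text
t: 14.8
eef_pos: [658.3, -123.1, 152.9]
tcp_rot: [3.141, -0.006, -0.28]
ft_force: [3.1, -5.2, 9.6]
opening: 0.139
```

Support came on at tilt about 0.43, so the notch holds it. Now I unload slightly, open and leave upward.

{"op": "arm_command", "data": {
  "motion": [-1, 0, 0, -0.8, 0, 0, 0, -0.5, 0, 0, -0.8, 0, 0, 0, -0.1, 0, 0, -0.8, 0, 0, 0, -0.1, 0, 0, -0.8, 0, 0, 0, -0.1, 0, 0, -0.8, 0, 0, 0, -0.1, 0, 0, -0.8, 0, 0, 0]
}}

```text
t: 15.4
eef_pos: [656.4, -122.0, 151.6]
tcp_rot: [-3.141, 0.001, -0.279]
ft_force: [-0.4, -0.1, -1.1]
opening: 0.441
```

{"op": "arm_command", "data": {
  "motion": [-0.1, 0, 0, -15, 0, 0, 0, -0.1, 0, 0, -40, 0, 0, 0, -0.1, 0, 0, -80, 0, 0, 0, -0.1, 0, 0, -120, 0, 0, 0, -0.1, 0, 0, -150, 0, 0, 0, -0.1, 0, 0, -150, 0, 0, 0, -0.1, 0, 0, -150, 0, 0, 0]
}}

```text
t: 16.1
eef_pos: [656.4, -122.2, 302.9]
tcp_rot: [-3.141, -0.001, -0.28]
ft_force: [-0.1, -0.4, -1.0]
opening: 0.451
```

Run:
```python
from h import *
for k in range(2):
  P,D=env.read_camera('side');cal=env.calibration('side');p=P.astype(int)
  m=((p[...,0]>50)&(p[...,0]>2.0*p[...,1])&(p[...,0]<110)&(D>0)).astype(np.uint8)
  n,lab,st,ce=cv2.connectedComponentsWithStats(m);i=1+np.argmax(st[1:,4]);m=cv2.erode((lab==i).astype(np.uint8),np.ones((3,3)))
  v,w=np.nonzero(m);X=np.array([p3(cal,a,b,D[b,a]) for a,b in zip(w,v)]);c0=np.median(X,0)
  for _ in range(6):
    q=X-c0;nn=np.linalg.svd(q,full_matrices=False)[2][2];X=X[abs(q@nn)<8];c0=X.mean(0)
  print(len(X),np.arccos(abs(nn[2])),env.state()['t'],env.state()['ft_force'],env.state()['qvel'].round(3))
save('s3.png',P)
```

```text
1904 0.420799623891125 16.15 [ 0.17149411 -0.01977846 -0.83396551] [ 0.001  0.02   0.015  0.001 -0.004 -0.002]
1947 0.4228493416555835 16.2 [-0.38929037  0.41822371 -0.59315117] [ 0.     0.011  0.002  0.    -0.001  0.   ]
```

View pics/s3.png

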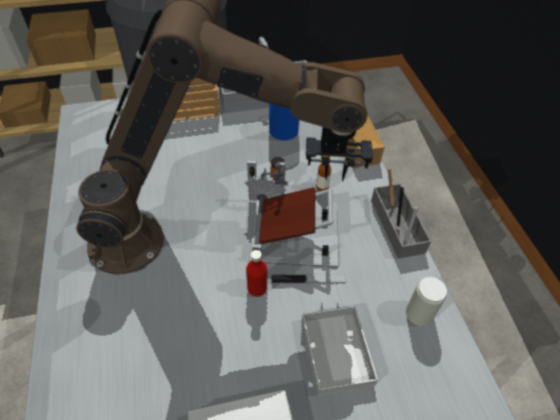

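The board (around (287,215) px) rests at tilt 0.42, and the gripper (around (340,150) px) is clear of it. The bottles, knife, tray and jug look to be where they were. Handing in.

```bash
python3 -c "
from h import *
print(env.job_done())"
```

```text
the job is handed in; nothing more can be done
None
```

The board now rests in its second notch with the gripper off it, and I have handed the job in; no verdict is reported.

- **Raising:** I lifted the board by its handle from the third notch until it met its stop at about 1.156 rad. I pushed against the stop with about 20 N for roughly 0.6 s. It then came down past the top notch without resistance, which showed the pawl was out.
- **Flat:** I lowered it until the rests took the load, with an 18 N upward force at bar height 70 mm. I judged flat from that force and height, not from a picture.
- **Second notch:** I raised it to about 0.50 rad, lowered it until the pawl took the load at about 0.43 rad, opened the gripper and lifted away.

**Last checks:** two camera fits gave a tilt of 0.421 and 0.423 rad, the wrist force was about zero, and the gripper was some 150 mm above the handle. The other things on the counter looked undisturbed in the side picture; I did not measure them again. The clock stood at 16.2 s, and no check failed or disagreed.

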